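Set the cuvette leg to the path-length mark and hold its finger cam closed

TASK

On the white cell bench, press the small blue-tipped lever on the lens head all the way down to free the sliding leg, and only then draw the leg away from the head until its yellow index stands at the red set-marker. Hold it there a moment with its red cam lever still open, then squeeze the cam lever fully closed towards the metal finger plate. Finish while holding: plate and closed lever stay pinched between the fingers with the index at the marker, and the marker and the other things are left where they were.

Things in the scene. Friction and masses are not known exactly. Their poses are not given: they have to be found in the camera images.
- bench: fixed white base 470 x 130 x 12 mm with an aluminium rail; place and yaw vary. Origin on the table under the rail's middle line; x runs along the rail away from the lens head (the way the leg is drawn), y across, z up. Lens head: white block, x -180 to -110, y -35 to 35, top z 75 mm. White scale with 10 mm ticks on the -y side. The leg's deck top is at z 50 mm
- lift (a joint): steel pivot lever with blue paddle on the lens head, rad: 0 (start 0 to 0.1) stands up 40 degrees above level, leaning to bench -x, away from the leg; grows as its tip is pressed down; 0.70 fully down, level. Stays where left (friction, about 3 N to move; follow its arc when pressing, a straight push can jam). Must be down before the leg is drawn
- lift_tip (a point): centre of the blue paddle (22 mm along the lever, 24 mm across it, 9 mm thick) at the end of the pivot lever, 52 mm from its hinge; moves with the lever
- lift_hinge (a point): hinge of the pivot lever: x -140, y 0, z 86 mm in the bench frame, bench's axes; it turns about the bench's y. Fully down, the lever points from here to -x, the arm's top 3.5 mm and the paddle's top 4.5 mm above this height; press it 30 to 50 mm from here. Two grey cheeks beside the hinge, x -155 to -125 mm, reach z 94 mm
- leg (a joint): travel of the black sliding leg along the rail in m: 0 at home (the start), grows away from the lens head (bench +x), at most 0.15. A return spring pulls it home with 2 to 4.5 N, and it goes home if let go
- grip (a point): point of the leg midway between the outer faces of plate and CLOSED red lever, bench z 75 mm, bench's axes. Upright tabs, 24 mm along x, top 20 mm above here: fixed plate at y -17 to -7 mm, red lever y +17 to +27 open, +7 to +17 closed. So grasp 44 mm wide open, 34 mm closed. Close fingers along y centred here, not on the open pair, since the plate cannot move sideways
- cam (a joint): travel of the red cam lever across the leg in m: 0 open (a spring holds it there), 0.010 closed against its stop near the plate. It needs about 3 N to begin and 5.5 N fully closed, and springs open when let go
- plate (a point): the leg's fixed upright metal finger plate (geom leg_c0), 24 x 10 x 46 mm; point at its middle, height of point grip. An aluminium cross-bar on the leg is ahead of it: near face 16 mm to +x of this point, 8 mm thick, y -50 to +50 mm, bench z 60 to 82 mm. Open fingers straddling plate and lever can push the leg. A grey cuvette holder is 57 to 93 mm ahead, top z 72 mm, its cuvette up to z 93 mm
- tab (a point): middle of the red upright tab of the cam lever (geom cam_c0), 24 x 10 x 46 mm, at the height of point grip; 22 mm from it in the bench's +y when open, 12 mm when closed
- index (a point): tip of the yellow index, a bar 4 mm wide on the -y side of the leg; same bench x as point grip; 66 mm from it towards bench -y and 45 mm lower
- mark_tip (a point): tip of the red set-marker (base 14 mm, blade 4 mm along x; z 20 to 42 mm) on the outer -y edge of the scale, with the bench's axes; moves with the marker only. The leg is at the mark when point index has the same bench x as this
- mark (a joint): position of the red set-marker along the scale in m, in the same measure as joint leg: the leg is at the mark when joint leg equals this. Between 0.06 and 0.13; to be left alone
- case: bystander: blue cuvette case 104 x 74 x 22 mm with three clear cuvettes; origin under its centre
- filter: bystander: dark steel filter disc, 50 mm across, 14 mm thick; origin under its centre
- pen: bystander: white marker pen with a green cap, 130 x 15 mm, lying; origin on its underside near the middle
- bottle: bystander: amber bottle, 56 mm across, 120 mm tall; origin under its centre
- beaker: bystander: glass beaker, 66 mm across, 85 mm tall; origin under its centre
- tips: bystander: orange pipette tip box 115 x 78 x 56 mm; origin under its centre

How it is judged:
On the way, in this order (a step that is already met when the one before it is completed fails the run):
1. the pivot lever on the head is pressed all the way down, the leg still at home (value of joint lift above 0.58 rad and value of joint leg below 0.015 m), for 0.2 s.
2. the fingers hold the leg at the red marker with the cam lever still open (x of index in the frame of mark_tip between -0.004 and 0.004 m and value of joint cam below 0.004 m and contact force between the fingers and bench above 0.5 N), for 0.2 s.
At the end, for the whole second after the job is handed in: fingers pinch plate and cam lever (over 2 N on each), cam lever closed (8 of its 10 mm or more), leg at rest with its index within 4 mm of the marker, pivot lever down (over 0.58 rad), other things within 30 mm of where they were, bottle and beaker upright (x of index in the frame of mark_tip between -0.004 and 0.004 m and value of joint cam above 0.008 m and contact force between the fingers and cam_c0 above 2 N and contact force between the fingers and leg_c0 above 2 N and value of joint lift above 0.58 rad and velocity of joint leg between -0.01 and 0.01 m/s and distance of each of case, filter, pen, bottle, beaker, tips from where it was at the start of the episode below 0.03 m and angle between each of bottle, beaker's own z axis and vertical below 0.25 rad); the arm keeps its last pose, push and grip.
It fails at once if the leg is drawn more than 15 mm while the pivot lever is not down (value of joint lift below 0.45 rad and value of joint leg above 0.015 m).
It fails at once if the red set-marker is shifted along the scale by more than 4 mm (distance of mark_tip from where it was at the start of the episode above 0.004 m).
It fails at once if another thing on the bench top is moved by more than 30 mm (distance of any of case, filter, pen, bottle, beaker, tips from where it was at the start of the episode above 0.03 m).
It also fails if it takes over 48 s, if anything falls off the work surface, if the arm or the gripper's body presses on something with over 40 N, if the wrist force passes 120 N, or if a joint passes its speed limit or range.

ROBOT

A 7-joint arm with a two-finger parallel gripper is mounted at the origin on the work surface. World frame = base frame: x ahead of the robot, y to its left, z up, the work surface at z = 0. Lengths are in m, angles in rad, forces in N, time in s.
With the tool pointing down it reaches from about 0.4 to 0.9 m from the base axis. Payload 5.5 kg.
Tool frame: the origin (TCP) lies midway between the tips of the shut fingers; the grasp point (between the pads) lies 19 mm behind it; z points along the fingers, y is the line along which they close (so a half turn about z gives the same grasp; the last joint's range is limited). The gripper opens to 85 mm and grips with 20 to 120 N. Pads are 22 mm wide; open, the fingers measure 114 mm over their backs; the gripper's body (76 mm by 85 mm) begins 54 mm behind the grasp point. The pads swing forward as they close: fully open they stand 13 mm farther back than shut.
Start: joints at [-0.946, 0.501, -0.427, 1.55, 0.221, 1.138, -0.21], TCP at [0.23, 0.608, 0.231] pointing down, gripper open.
Joint ranges: [-2.88, 2.88], [-0.31, 2.03], [-1.54, 1.56], [0.2, 2.42], [-1.41, 4.55], [0.19, 2.02], [-2.57, 2.57]. Speed limits (rad/s): [2.57, 2.57, 3.14, 3.14, 3.14, 3.14, 3.14].

INTERFACE

Orientations are given as a 3x3 rotation matrix whose columns are the frame's x, y, z axes.
In Python, from cell import bot gives the robot as it stands.
- The arm moves only by the shell command python3 nudge.py [OPENING], which reads ROWS from standard input. ROWS is a JSON list of rows, 1 to 10 of them, each written [[dx, dy, dz], turn]: dx, dy, dz in m, then a turn about the tool's z in rad; each row shifts and turns the commanded pose from where the row before left it, along the tool's axes as they then stand; what a row does not reach is not made up. A row lasts 1/8 s, in which the tool goes at most 0.0625 m and 0.188 rad, less where a joint would pass 70% of its speed; a pose out of reach is approached as far as the arm can. OPENING is the opening from 0.0 (shut) to 1.0 (fully open), set as the command begins (- or left out keeps the last). The fingers move at their own pace and stop on an object; the grip force is fixed at half the most. Time passes only in rows, so rows that do not move let the fingers close. It prints the time, the measured TCP pose, the force, the opening and the grip force at its end. Input that does not fit is refused with a message, and nothing moves.
- bot.get_obs(): the state, without advancing time (a new reading comes with each control period).
- bot.get_image(name): name is "scene" or "top"; returns a dict with "color" (384x512x3 uint8, blue, green, red), "mtx" (3x3 intrinsics, pixels), "rvec" (rotation vector, rad) and "tvec" (3), from world to camera coordinates, as OpenCV has them. Camera axes: x right, y down, z forward; pixel columns grow to the right and rows downward; lengths in m; the calibration is good to about 2 mm. A picture is of the moment at which its call begins. There is no depth.
- bot.job_done(): hands the job in; it is judged then, once.
The state is a dict: "time": time; "joint_pos": joint angles; "dq": joint speeds; "joint_torque": joint torques, N m; "tool_pos": TCP position; "tcp_rot": TCP orientation; "ft_force": force on the tool from outside, world axes, zero at the start; "ft_torque": the same for the moment, N m; "gripper_width": opening from 0.0 (shut) to 1.0 (fully open); "grasp_force": force on a finger pad.
Only numpy, scipy, OpenCV 4.12 (cv2) and the standard library are available. Lean on these libraries where they do the work, as an engineer would, in place of code of your own. Each camera call takes 0.05 s, during which the arm holds its last target. There are 200 camera calls.

## Working session

There is one attempt and no reset: what is moved stays moved. The work goes in short steps, Python scripts to look and compute and a shell command to move; the robot and the scene stay as the last step left them, time stands still between calls to the robot, and variables do not carry over. Pictures are saved under pics/ and viewed, at most 10 in all, crops included, and the job is handed in when it is done.

```bash
ls; mkdir -p pics
python3 - <<'E'
from cell import bot
import cv2,numpy as np
for n in("scene","top"):
    d=bot.get_image(n);cv2.imwrite(f"pics/{n}0.png",d["color"])
    print(n,d["mtx"].tolist(),d["rvec"],d["tvec"])
o=bot.get_obs();print(o["time"],o["tool_pos"],np.round(o["tcp_rot"],3).tolist(),o["gripper_width"])
E
```

```text
cell.py
nudge.py
pics
scene [[400.2438943832663, 0.0, 255.23806765727392], [0.0, 400.2438943832663, 189.9872448968724], [0.0, 0.0, 1.0]] [ 1.28352818  2.52966038 -0.65983331] [ 0.32716118 -0.41133492  1.42403235]
top [[368.263230272811, 0.0, 259.50068846197155], [0.0, 368.263230272811, 194.24903851452882], [0.0, 0.0, 1.0]] [ 2.11929551 -2.15573767  0.20380141] [0.03463215 0.62607441 1.08402611]
0.1 [0.22985629 0.6073116  0.23034583] [[-0.935, 0.354, -0.001], [0.354, 0.935, -0.002], [0.0, -0.002, -1.0]] 0.9990040109720205
```

View pics/scene0.png

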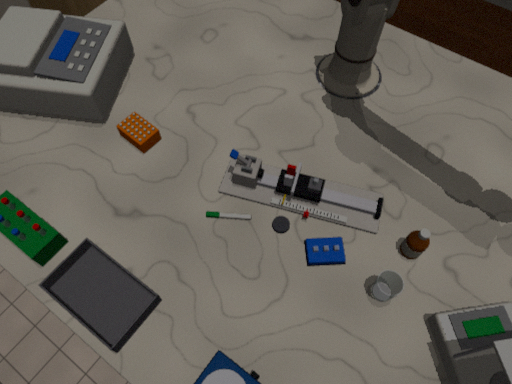

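View pics/top0.png

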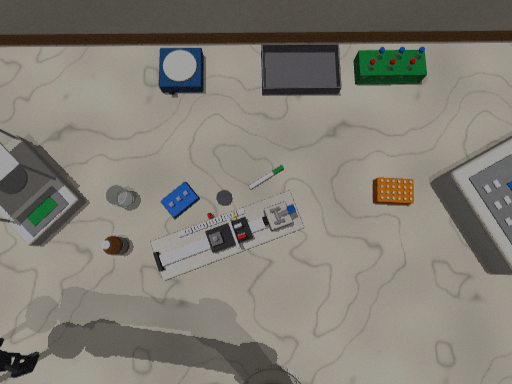

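The top view shows the bench at cols 150–305, rows 190–280, with the lens head near (280,215) and the blue paddle near (292,210). I'll enlarge both views to pick points.

Run:
```python
import cv2
a=cv2.imread("pics/top0.png")[182:286,145:310];cv2.imwrite("pics/t1.png",cv2.resize(a,None,fx=4.8,fy=4.8,interpolation=cv2.INTER_CUBIC))
a=cv2.imread("pics/scene0.png")[142:235,212:392];cv2.imwrite("pics/s1.png",cv2.resize(a,None,fx=4.4,fy=4.4,interpolation=cv2.INTER_CUBIC))
```

```text
(no output)
```

View pics/t1.png

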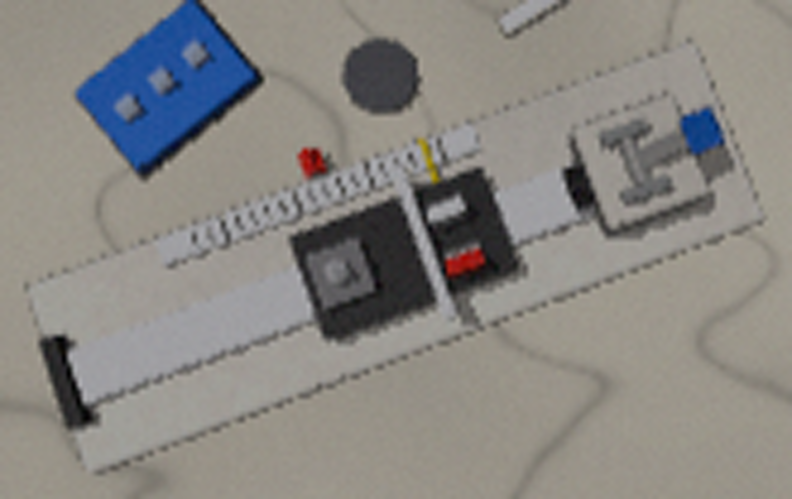

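View pics/s1.png

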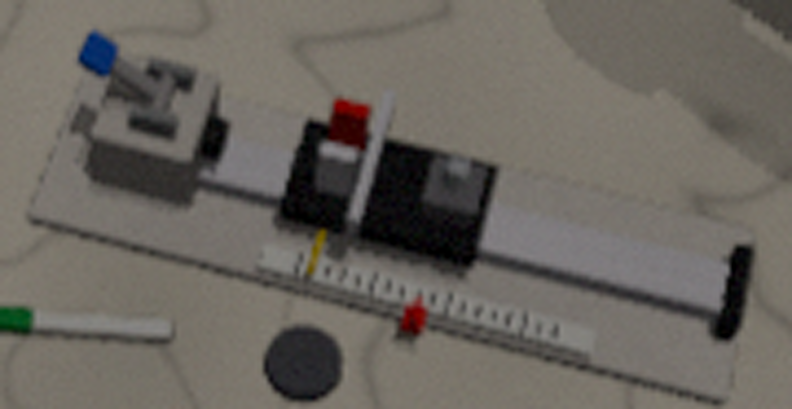

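Top crop: base corners (690,40), (764,218), (95,472), (28,287). Plate top is at (446,208), red tab (465,262), yellow index tip (425,141), red marker (312,160) and paddle (703,130). The scene crop agrees: plate (340,152), tab (351,106), index (314,272), marker (415,310), paddle (98,52). I'll fit the bench model to both views.

```bash
cat > h.py <<'E'
import cv2,numpy as np
from cell import bot
def cams():
    return {n:bot.get_image(n) for n in("scene","top")}
def proj(c,P): return cv2.projectPoints(np.array(P,float).reshape(-1,3),c["rvec"],c["tvec"],c["mtx"],None)[0][:,0]
E
python3 - <<'E'
from h import *
from scipy.optimize import least_squares
C=cams()
def src(n,p):
    s,o=(4.8,(145,182)) if n=="top" else (4.4,(212,142))
    return (np.array(p)+.5)/s-.5+o
obs=[("top","c--",(690,40)),("top","c-+",(764,218)),("top","c++",(95,472)),("top","c+-",(28,287)),
("scene","c--",(32,215)),("scene","c+-",(722,398)),("scene","c++",(752,235)),
("top","h--",(668,95)),("top","h+-",(572,132)),("top","h++",(605,230)),
("scene","h--",(95,150)),("scene","h+-",(195,170)),("scene","h++",(218,82)),
("top","pl",(446,208)),("top","tb",(465,262)),("scene","pl",(340,152)),("scene","tb",(351,106)),
("top","ix",(425,142)),("scene","ix",(313,272)),("top","pad",(703,130)),("scene","pad",(98,52)),
("top","mk",(312,161)),("scene","mk",(414,315))]
def model(v):
    X,Y,a,x0,g,m,my,L=v
    s={'-':-1,'+':1}
    P={"pl":(g,-.012,.095),"tb":(g,.022,.095),"ix":(g,-.066,.030),"mk":(m,my,.033)}
    for i in'-+':
        for j in'-+':
            P['c'+i+j]=(x0+s[i]*.235,s[j]*.065,.012);P['h'+i+j]=(-.145+s[i]*.035,s[j]*.035,.075)
    t=.698-L;P["pad"]=(-.140-.052*np.cos(t),0,.086+.052*np.sin(t))
    R=np.array([[np.cos(a),-np.sin(a),0],[np.sin(a),np.cos(a),0],[0,0,1]])
    return {k:R@p+[X,Y,0] for k,p in P.items()}
def res(v):
    M=model(v);return np.concatenate([proj(C[n],M[k])[0]-src(n,p) for n,k,p in obs])
f=max=None
best=min((least_squares(res,[.3,.45,a,0,-.04,.05,-.07,.05],loss="soft_l1") for a in(0,1.6,3.1,-1.6)),key=lambda r:r.cost)
print(best.cost,np.round(best.x,4));
r=best.fun.reshape(-1,2)
for o,e in zip(obs,r):print(o[0],o[1],np.round(e,2))
print({k:np.round(p,4).tolist() for k,p in model(best.x).items() if k in("pl","tb","pad","ix","mk")})
E
```

```text
19.924588109141887 [ 0.5106  0.1097  1.9087  0.0168 -0.0217  0.0497 -0.0762  0.072 ]
top c-- [1.48 0.7 ]
top c-+ [0.93 1.53]
top c++ [-1.86  1.92]
top c+- [-0.69  0.45]
scene c-- [-2.12 -1.17]
scene c+- [ 0.32 -0.14]
scene c++ [ 0.07 -2.23]
top h-- [-0.1  -1.14]
top h+- [-1.75 -0.9 ]
top h++ [-0.42  0.49]
scene h-- [-2.04 -2.71]
scene h+- [-1.14 -1.11]
scene h++ [ 0.66 -1.02]
top pl [-0.82 -0.02]
top tb [-0.83 -0.35]
scene pl [-1.07  0.39]
scene tb [-0.52  0.9 ]
top ix [-1.32 -0.53]
scene ix [-1.35  0.54]
top pad [-1.25  0.24]
scene pad [-0.24  1.31]
top mk [-0.54  0.24]
scene mk [-0.54 -0.06]
{'pl': [0.5291, 0.0932, 0.095], 'tb': [0.4971, 0.082, 0.095], 'ix': [0.5801, 0.1111, 0.03], 'mk': [0.566, 0.1818, 0.033], 'pad': [0.571, -0.0622, 0.1165]}
```

Residuals are 1–2 px (about 3 mm per px), so I'll refine with colour-blob centroids, which don't depend on my eye.

```bash
cat >> h.py <<'E'
from scipy.optimize import least_squares
def blobs(c,n):
    """colour blobs inside bench region: name->centroid px (weighted by colour excess)"""
    im=c["color"].astype(float);b,g,r=im[...,0],im[...,1],im[...,2]
    x0,x1,y0,y1=(145,310,182,286) if n=="top" else (212,392,142,235)
    W={"red":np.clip(r-np.maximum(b,g)-40,0,None),"blue":np.clip(b-np.maximum(r,g)-40,0,None),"yel":np.clip(np.minimum(r,g)-b-45,0,None)}
    out=[]
    for k,w in W.items():
        m=np.zeros(w.shape,np.uint8);m[y0:y1,x0:x1]=(w[y0:y1,x0:x1]>0)
        N,l=cv2.connectedComponents(m,connectivity=8)
        for i in range(1,N):
            v,u=np.nonzero(l==i)
            if len(u)<3: continue
            ww=w[v,u];out.append((k,round((u*ww).sum()/ww.sum(),2),round((v*ww).sum()/ww.sum(),2),len(u)))
    return out
E
python3 - <<'E'
from h import *
C=cams()
for n in C:
    R=cv2.Rodrigues(C[n]["rvec"])[0];print(n,"campos",-R.T@C[n]["tvec"]);print(*blobs(C[n],n),sep="\n")
E
```

```text
scene campos [1.04448543 0.35847007 1.04146454]
('red', np.float64(291.25), np.float64(167.07), 71)
('red', np.float64(305.89), np.float64(213.34), 34)
('blue', np.float64(233.94), np.float64(153.7), 52)
('yel', np.float64(283.64), np.float64(197.85), 15)
top campos [0.42947707 0.04380712 1.17554734]
('red', np.float64(209.21), np.float64(215.24), 27)
('red', np.float64(241.27), np.float64(236.18), 30)
('blue', np.float64(178.86), np.float64(199.1), 611)
('blue', np.float64(290.57), np.float64(208.77), 53)
('yel', np.float64(233.89), np.float64(214.97), 15)
```

```bash
cat >> h.py <<'E'
def hullc(c,P):
    """area centroid of projected convex box"""
    h=cv2.convexHull(proj(c,P).astype(np.float32));m=cv2.moments(h);return np.array([m["m10"]/m["m00"],m["m01"]/m["m00"]])
def box(c,s,R=np.eye(3)):
    return np.array([np.array(c)+R@(np.array(s)/2*[i,j,k]) for i in(-1,1) for j in(-1,1) for k in(-1,1)])
def Rz(a): return np.array([[np.cos(a),-np.sin(a),0],[np.sin(a),np.cos(a),0],[0,0,1]])
def W(v,P): return np.atleast_2d(P)@Rz(v[2]).T+[v[0],v[1],0]
def pad(L):
    t=.698-L;R=cv2.Rodrigues(np.array([0,t,0.]))[0]
    return box((-.140-.052*np.cos(t),0,.086+.052*np.sin(t)),(.022,.024,.009),R)
E
python3 - <<'E'
from h import *
C=cams()
D={"top":dict(tab=(241.27,236.18),pad=(290.57,208.77),mk=(209.21,215.24),ix=(233.89,214.97)),
"scene":dict(tab=(291.25,167.07),pad=(233.94,153.70),mk=(305.89,213.34),ix=(283.64,197.85))}
def res(v):
    X,Y,a,g,m,my,iy,L=v;r=[]
    for n,d in D.items():
        c=C[n]
        r+=[hullc(c,W(v,box((g,.022,.072),(.024,.010,.046))))-d["tab"],hullc(c,W(v,pad(L)))-d["pad"],
        proj(c,W(v,(m,my,.030)))[0]-d["mk"],proj(c,W(v,(g,iy,.030)))[0]-d["ix"]]
    return np.append(np.concatenate(r),(L-.05)/.1)
s=least_squares(res,[.51,.11,1.909,-.022,.05,-.076,-.06,.05],x_scale=.01,diff_step=1e-4)
np.set_printoptions(suppress=True)
print(np.round(s.x,4));print(np.round(s.fun[:-1].reshape(-1,4),2))
np.save("fit.npy",s.x);v=s.x
print("pad",W(v,pad(v[7])).mean(0),"grip",W(v,(v[3],0,.075)),"mark leg dist",v[4]-v[3])
E
```

```text
[ 0.5058  0.1056  1.9321 -0.0201  0.051  -0.083  -0.0536  0.0273]
[[ 0.6   1.7  -0.21  0.52]
 [-0.29  0.48 -0.3   1.08]
 [-0.95  2.08 -0.41  0.11]
 [-0.47  0.24 -0.44  0.84]]
pad [ 0.56964511 -0.06349131  0.11831905] grip [[0.51287251 0.08673852 0.075     ]] mark leg dist 0.07111240238949812
```

```bash
cat >> h.py <<'E'
def ratio(c,n):
    im=c["color"].astype(float);b,g,r=im[...,0],im[...,1],im[...,2];out=[]
    x0,x1,y0,y1=(200,310,182,286) if n=="top" else (212,392,142,235)
    for k,f in {"red":r/(np.maximum(b,g)+5),"blue":b/(np.maximum(r,g)+5)}.items():
        m=np.zeros(f.shape,np.uint8);m[y0:y1,x0:x1]=f[y0:y1,x0:x1]>1.45
        N,l,st,ce=cv2.connectedComponentsWithStats(m)
        out+=[(k,ce[i].round(2).tolist(),st[i].tolist()) for i in range(1,N) if st[i,4]>5]
    return out
E
python3 - <<'E'
from h import *
v=np.load("fit.npy");C=cams()
for n,c in C.items():
    print(n,*ratio(c,n),sep="\n")
    for nm,b in(("tab",box((v[3],.022,.072),(.024,.010,.046))),("pad",pad(v[7]))):
        p=proj(c,W(v,b));print(nm,hullc(c,W(v,b)).round(2),p.min(0).round(1),np.ptp(p,0).round(1),"area",cv2.contourArea(cv2.convexHull(p.astype(np.float32))))
E
cat > fit.py <<'E'
from h import *
np.set_printoptions(suppress=True)
C=cams()
D={"top":dict(tab=(241.39,236.44),pad=(290.64,208.98),mk=(209.3,215.3),ix=(233.89,214.97),pl=(237.7,225.1)),
"scene":dict(tab=(290.73,169.59),pad=(233.85,154.02),mk=(305.8,213.5),ix=(283.64,197.85),pl=(289,176.2))}
def res(v):
    X,Y,a,g,m,my,iy,L=v;r=[]
    for n,d in D.items():
        c=C[n]
        r+=[hullc(c,W(v,box((g,.022,.072),(.024,.010,.046))))-d["tab"],hullc(c,W(v,pad(L)))-d["pad"],
        proj(c,W(v,(m,my,.030)))[0]-d["mk"],proj(c,W(v,(g,iy,.030)))[0]-d["ix"],proj(c,W(v,(g,-.012,.095)))[0]-d["pl"]]
    return np.append(np.concatenate(r),(L-.05)/.1)
s=least_squares(res,[.51,.11,1.909,-.022,.05,-.076,-.06,.05],x_scale=.01,diff_step=1e-4)
print(np.round(s.x,4));print(np.round(s.fun[:-1].reshape(-1,2),2).tolist())
np.save("fit.npy",s.x);v=s.x
print("pad",W(v,pad(v[7])).mean(0),"grip",W(v,(v[3],0,.075)),"mark leg dist",v[4]-v[3])
print("ends",W(v,[(-.235+.017,0,.012),(.252,0,.012)]),np.cos(v[2]),np.sin(v[2]))
E
python3 fit.py
```

```text
[ 0.5091  0.1073  1.913  -0.02    0.0519 -0.0784 -0.0503  0.0446]
[[-0.23, 0.5], [-0.31, 0.24], [-0.34, 0.36], [-0.16, 1.03], [-0.72, 0.5], [-0.38, 0.6], [-0.38, -0.0], [-0.44, 0.11], [-0.59, 0.8], [-1.02, -0.3]]
pad [ 0.56993994 -0.06350282  0.11761016] grip [[0.51583063 0.08841677 0.075     ]] mark leg dist 0.07194299074429046
ends [[ 0.5822573  -0.09808556  0.012     ]
 [ 0.42456098  0.3446693   0.012     ]] -0.335524075414038 0.9420316315376862
```

Fit is now sub-pixel to 1 px. Results: bench yaw 1.913, leg home grip x −0.020, marker 72 mm from home, inside the stated 60–130 mm. Next I turn the tool so its x matches bench +x and shut the fingers.

```bash
cat > where.py <<'E'
from h import *
np.set_printoptions(suppress=True)
v=np.load("fit.npy");o=bot.get_obs();p=o["tool_pos"];R=o["tcp_rot"]
b=Rz(v[2]).T@(p-[v[0],v[1],0]);print("t",o["time"],"bench TCP mm",(b*1000).round(1),"yaw err",round(np.angle(np.exp(1j*(np.arctan2(R[1,0],R[0,0])-v[2]))),4),"q",np.round(o["joint_pos"],2),"F bench",(Rz(v[2]).T@o["ft_force"]).round(1),"w",o["gripper_width"],"gf",o["grasp_force"])
E
echo '[[[0, 0, 0], 0.1734], [[0, 0, 0], 0.1734], [[0, 0, 0], 0.1734], [[0, 0, 0], 0.1734], [[0, 0, 0], 0.1734], [[0, 0, 0], 0]]' | python3 nudge.py 0.0; python3 where.py
```

```text
time: 1.35
tool_pos: [0.2299, 0.608, 0.2314]
tcp_rot: [[-0.337, 0.941, 0.0], [0.941, 0.337, 0.0], [0.0, 0.0, -1.0]]
ft_force: [-0.4, -0.2, 0.1]
gripper_width: -0.0
grasp_force: 0.0
t 1.35 bench TCP mm [565.4  95.  231.4] yaw err 0.0016 q [-1.07  0.48 -0.25  1.56  0.13  1.12 -1.  ] F bench [-0.   0.4  0.1] w -2.70069312972435e-05 gf 0.0
```

```bash
echo '[[[-0.052, 0.0068, 0], 0], [[-0.052, 0.0068, 0], 0], [[-0.052, 0.0068, 0], 0], [[-0.052, 0.0068, 0], 0], [[-0.052, 0.0068, 0], 0], [[-0.052, 0.0068, 0], 0], [[-0.052, 0.0068, 0], 0]]' | python3 nudge.py >/dev/null; python3 where.py;  echo '[[[-0.052, 0.0068, 0.01], 0], [[-0.052, 0.0068, 0.01], 0], [[-0.052, 0.0068, 0.01], 0], [[-0.052, 0.0068, 0.01], 0], [[-0.052, 0.0068, 0.01], 0], [[-0.052, 0.0068, 0.01], 0], [[-0.052, 0.0068, 0.01], 0], [[0, 0, 0], 0], [[0, 0, 0], 0]]' | python3 nudge.py ; python3 where.py
```

```text
t 2.225 bench TCP mm [199.6  47.2 231.6] yaw err 0.0044 q [-0.56  0.18 -0.12  1.96  0.02  1.   -0.34] F bench [-0.3  0.2 -0.5] w -0.003424089333425042 gf 0.0
time: 3.35
tool_pos: [0.5636, -0.0455, 0.161]
tcp_rot: [[-0.337, 0.941, -0.001], [0.941, 0.337, 0.001], [0.001, -0.0, -1.0]]
ft_force: [-0.4, 0.7, -0.5]
gripper_width: 0.001
grasp_force: 0.0
t 3.35 bench TCP mm [-162.3   -0.1  161. ] yaw err 0.002 q [-0.05  0.4   0.1   1.85 -0.05  0.9   0.42] F bench [ 0.8  0.1 -0.5] w 0.0008089026920723748 gf 0.0
```

```bash
echo '[[[-0.002, 0, 0.013], 0], [[-0.002, 0, 0.013], 0], [[0, 0, 0.013], 0], [[0, 0, 0], 0]]' | python3 nudge.py ; python3 where.py;echo '[[[-0.0018, 0, 0.003], 0], [[-0.0018, 0, 0.003], 0], [[-0.0018, 0, 0.003], 0], [[-0.0018, 0, 0.003], 0]]' | python3 nudge.py ; python3 where.py
python3 - <<'E'
from h import *
c=bot.get_image("scene");cv2.imwrite("pics/s2.png",cv2.resize(c["color"][120:220,200:330],None,fx=5,fy=5,interpolation=cv2.INTER_CUBIC))
E
```

```text
time: 3.85
tool_pos: [0.5638, -0.0493, 0.1205]
tcp_rot: [[-0.336, 0.942, -0.003], [0.942, 0.336, 0.0], [0.001, -0.003, -1.0]]
ft_force: [-0.3, -0.4, 0.0]
gripper_width: 0.0
grasp_force: 0.0
t 3.85 bench TCP mm [-165.9    1.   120.5] yaw err 0.0005 q [-0.04  0.46  0.1   1.87 -0.06  0.82  0.43] F bench [-0.2  0.4  0. ] w 0.000211635203383572 gf 0.0
time: 4.35
tool_pos: [0.5683, -0.057, 0.1106]
tcp_rot: [[-0.335, 0.942, 0.001], [0.942, 0.335, -0.0], [-0.001, 0.001, -1.0]]
ft_force: [1.1, 0.1, 2.6]
gripper_width: -0.001
grasp_force: 1.4
t 4.35 bench TCP mm [-174.6   -0.6  110.6] yaw err -0.0004 q [-0.03  0.48  0.1   1.87 -0.06  0.8   0.45] F bench [-0.2 -1.1  2.6] w -0.0006228566776692567 gf 1.3584376405924559
```

View pics/s2.png

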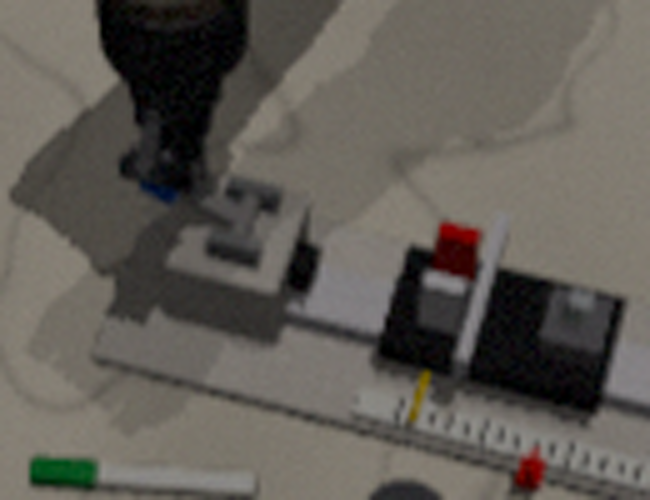

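The fingertips are on the paddle (blue seen at crop (160,190)) and the wrist reads 2.6 N, so the lever is moving. I continue along its arc.

```bash
echo '[[[-0.001, 0, 0.0035], 0], [[-0.001, 0, 0.0035], 0], [[-0.001, 0, 0.0035], 0], [[-0.0005, 0, 0.0035], 0], [[-0.0005, 0, 0.0035], 0], [[0, 0, 0.0025], 0]]' | python3 nudge.py >/dev/null; python3 where.py; echo '[[[0, 0, 0.002], 0], [[0, 0, 0.001], 0], [[0, 0, 0], 0]]' | python3 nudge.py >/dev/null; python3 where.py
```

```text
t 5.15 bench TCP mm [-178.2   -0.2   90.2] yaw err -0.0004 q [-0.02  0.51  0.1   1.87 -0.07  0.76  0.46] F bench [-1.8  1.3 12.5] w 0.0005173041714953326 gf 6.143889769446105
t 5.525 bench TCP mm [-178.3   -0.5   89.6] yaw err -0.0004 q [-0.02  0.51  0.1   1.87 -0.07  0.76  0.46] F bench [ 0.7  4.9 21.3] w -0.0018113574825025054 gf 10.55409399792552
```

The lever is against its stop: z stalled at 89.6, below the expected 90.5 paddle top, with 21 N. It has been held long enough, so I lift, move over the leg and open to 0.8.

```bash
echo '[[[0, 0, -0.03], 0], [[0, 0, -0.05], 0], [[0.052, 0, 0], 0], [[0.052, 0, 0], 0], [[0.051, 0, 0], 0], [[0, 0, 0], 0], [[0, 0, 0], 0]]' | python3 nudge.py >/dev/null; echo '[[[0, 0, 0], 0], [[0, 0, 0], 0], [[0, 0, 0], 0]]' | python3 nudge.py 0.8;python3 where.py
python3 - <<'E'
from h import *
v=np.load("fit.npy");C=cams()
for n,c in C.items():
    print(n,blobs(c,n),ratio(c,n))
    cv2.imwrite(f"pics/{n}3.png",c["color"])
    for L in(.04,.58,.7):print(L,hullc(c,W(v,pad(L))).round(2))
a=cv2.imread("pics/top3.png")[182:286,145:310];b=cv2.imread("pics/scene3.png")[130:230,212:392]
cv2.imwrite("pics/both3.png",np.vstack([cv2.resize(a,(472,298),interpolation=cv2.INTER_CUBIC),cv2.resize(b,(472,262),interpolation=cv2.INTER_CUBIC)]))
E
```

```text
time: 6.78
tool_pos: [0.5172, 0.0849, 0.1672]
tcp_rot: [[-0.334, 0.943, -0.0], [0.943, 0.334, -0.0], [-0.0, -0.0, -1.0]]
ft_force: [1.0, 0.4, 0.5]
gripper_width: 0.635
grasp_force: 0.0
t 6.775 bench TCP mm [-23.7  -0.1 167.2] yaw err -0.0016 q [-0.26  0.32  0.06  1.94 -0.02  0.88  0.15] F bench [ 0.  -1.1  0.5] w 0.6347678623179622 gf 0.0
scene [('red', np.float64(292.91), np.float64(168.43), 48), ('red', np.float64(305.86), np.float64(213.38), 34), ('blue', np.float64(230.76), np.float64(158.93), 45), ('yel', np.float64(283.55), np.float64(198.07), 13)] [('red', [290.93, 170.26], [286, 166, 10, 10, 69]), ('red', [305.7, 213.59], [303, 209, 6, 9, 37]), ('blue', [230.82, 159.27], [227, 156, 9, 8, 49])]
0.04 [233.52 153.99]
0.58 [230.43 158.24]
0.7 [230.43 159.42]
top [('blue', np.float64(178.88), np.float64(199.1), 611), ('blue', np.float64(292.99), np.float64(208.98), 52)] [('blue', [293.02, 209.21], [289, 205, 9, 9, 52])]
0.04 [290.29 209.23]
0.58 [292.74 209.15]
0.7 [292.63 209.39]
```

View pics/both3.png

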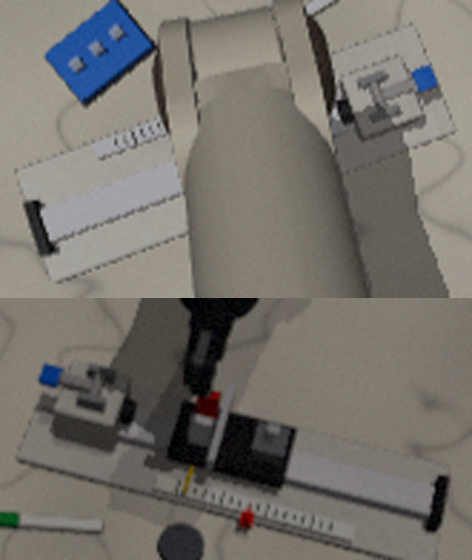

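The lever is down: paddle at scene row 159.3 against a predicted 159.4. The marker and the leg (yellow index) haven't moved, and the fingers are over the tabs. I descend around them.

```bash
echo '[[[0, 0, 0], 0], [[0, 0, 0.02], 0], [[0, 0, 0.02], 0], [[0, 0, 0.02], 0], [[0, 0, 0.01], 0], [[0, 0, 0.0], 0]]' | python3 nudge.py >/dev/null;python3 where.py; echo '[[[0, 0, 0.01], 0], [[0, 0, 0.01], 0], [[0, 0, 0.01], 0], [[0, 0, 0.007], 0], [[0, 0, 0], 0]]' | python3 nudge.py >/dev/null;python3 where.py;  python3 - <<'E'
from h import *
c=bot.get_image("scene");print(blobs(c,"scene"),ratio(c,"scene"));cv2.imwrite("pics/s4.png",cv2.resize(c["color"][120:240,220:350],None,fx=5,fy=5,interpolation=cv2.INTER_CUBIC))
E
```

```text
t 7.625 bench TCP mm [-22.9   0.2  96.8] yaw err -0.0001 q [-0.26  0.43  0.05  1.99 -0.03  0.73  0.15] F bench [-1.2  0.6 -0.2] w 0.8003375240106071 gf 0.0
t 8.25 bench TCP mm [-22.9   0.4  59.5] yaw err -0.0001 q [-0.25  0.49  0.05  2.   -0.04  0.65  0.16] F bench [ 0.3  1.2 -0.3] w 0.8005702718004253 gf 0.0
[('red', np.float64(305.87), np.float64(213.39), 34), ('blue', np.float64(230.79), np.float64(158.89), 45), ('yel', np.float64(283.52), np.float64(198.15), 14)] [('red', [290.67, 171.89], [289, 171, 4, 3, 9]), ('red', [305.7, 213.76], [303, 209, 6, 9, 37]), ('blue', [230.82, 159.12], [227, 155, 9, 9, 51])]
```

View pics/s4.png

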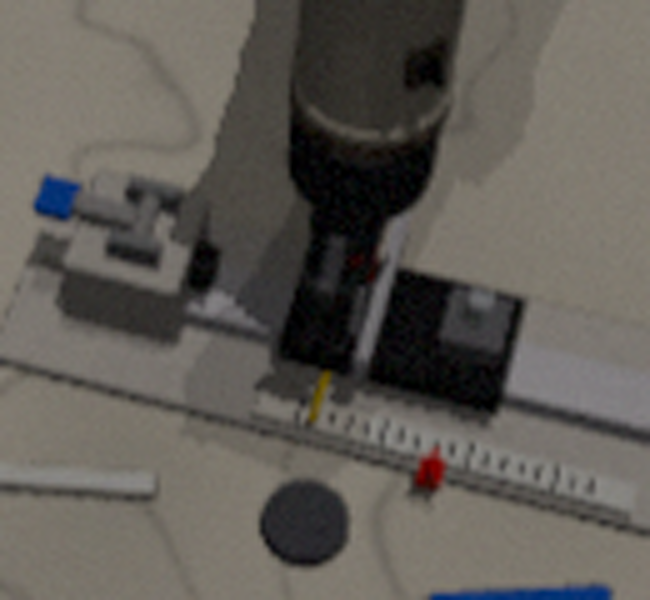

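The fingers straddle plate and lever freely (no force); index at (283.5,198.1), marker at (305.9,213.4). Now I draw most of the distance and measure.

```bash
echo '[[[0.005, 0, 0], 0], [[0.008, 0, 0], 0], [[0.009, 0, 0], 0], [[0.009, 0, 0], 0], [[0.009, 0, 0], 0], [[0.009, 0, 0], 0], [[0.009, 0, 0], 0], [[0.009, 0, 0], 0], [[0, 0, 0], 0]]' | python3 nudge.py >/dev/null;python3 where.py
cat > meas.py <<'E'
from h import *
v=np.load("fit.npy");c=bot.get_image("scene")
B=blobs(c,"scene");y=[b for b in B if b[0]=="yel"];print(B,ratio(c,"scene"))
def bx(px,z,y,u0):
    return least_squares(lambda s:proj(c,W(v,(s[0],y if y else s[1],z)))[0]-px,u0,x_scale=.01).x
for b in y: print("index bench x,y",bx(np.array(b[1:3],float),.030,None,[0,-.05]))
m=[r for r in B if r[0]=="red" and r[2]>205]
for b in m: print("mark bench x,y",bx(np.array(b[1:3],float),.030,None,[.05,-.07]))
import sys
if len(sys.argv)>1:cv2.imwrite(sys.argv[1],cv2.resize(c["color"][160:250,250:370],None,fx=6.6,fy=6.6,interpolation=cv2.INTER_CUBIC))
E
python3 meas.py
```

```text
t 9.425 bench TCP mm [45.5 -0.3 60.3] yaw err 0.0017 q [-0.38  0.48  0.04  2.02 -0.03  0.64  0.02] F bench [-1.5 -1.1  0.7] w 0.7975171073272769 gf 1.2464278853331479
[('red', np.float64(305.82), np.float64(213.51), 32), ('blue', np.float64(230.8), np.float64(158.89), 44), ('yel', np.float64(303.53), np.float64(206.66), 6)] [('red', [305.62, 213.81], [303, 210, 6, 8, 37]), ('blue', [230.86, 159.2], [227, 156, 9, 8, 50])]
index bench x,y [ 0.0420157  -0.05855231]
mark bench x,y [ 0.05309552 -0.07769823]
```

```bash
echo '[[[0.005, 0, 0], 0], [[0.005, 0, 0], 0], [[0, 0, 0], 0]]' | python3 nudge.py >/dev/null;python3 where.py; python3 meas.py pics/s5.png
```

```text
t 9.85 bench TCP mm [54.7 -0.2 60.2] yaw err 0.0004 q [-0.4   0.48  0.04  2.02 -0.03  0.64  0.  ] F bench [-4.3 -0.9  2. ] w 0.8016784868399744 gf 1.3380607590079308
[('red', np.float64(305.79), np.float64(213.42), 32), ('blue', np.float64(230.76), np.float64(158.94), 44), ('yel', np.float64(307.0), np.float64(206.68), 3)] [('red', [312.83, 177.0], [312, 176, 3, 3, 6]), ('red', [305.62, 213.81], [303, 210, 6, 8, 37]), ('blue', [230.88, 159.31], [227, 156, 9, 8, 48])]
index bench x,y [ 0.05144276 -0.05580929]
mark bench x,y [ 0.05295151 -0.07744891]
```

View pics/s5.png

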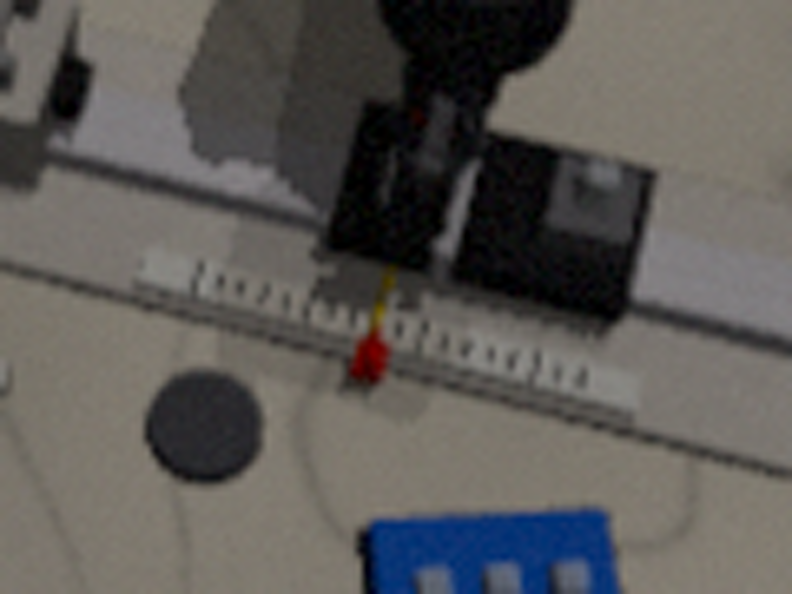

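Index bar runs (390,275)→(376,330) in the crop, toward the marker at (370,358), so it is nearly aligned. A finer measurement of the line:

```bash
cat > fine.py <<'E'
from h import *
v=np.load("fit.npy")
acc=0
for i in range(4):
    c=bot.get_image("scene");acc=acc+c["color"].astype(float)/4
b,g,r=[acc[...,i] for i in range(3)]
f=np.clip(np.minimum(r,g)/(b+3)-1.25,0,None)
def inv(px,z):
    return least_squares(lambda s:proj(c,W(v,(s[0],s[1],z)))[0]-px,[.05,-.06],x_scale=.01).x
for row in range(199,212):
    w=f[row,295:318]; 
    if w.max()>.15:
        u=295+(np.arange(23)*w).sum()/w.sum();print("idx row",row,round(u,2),w.max().round(2),(inv((u,row),.031)*1000).round(1))
f=np.clip(r/(np.maximum(b,g)+5)-1.4,0,None)
for row in range(206,222):
    w=f[row,298:314]
    if w.max()>.15:
        u=298+(np.arange(16)*w).sum()/w.sum();print("mk row",row,round(u,2),(w>.1).sum(),"z42:",(inv((u,row),.042)*1000).round(1),"z25:",(inv((u,row),.025)*1000).round(1))
E
python3 fine.py
```

```text
idx row 200 308.64 1.17 [ 51.1 -34.2]
idx row 201 308.38 2.13 [ 51.1 -37.5]
idx row 202 308.13 2.94 [ 51.2 -40.9]
idx row 203 308.07 2.45 [ 51.7 -44. ]
idx row 204 307.34 0.5 [ 50.4 -47.7]
idx row 205 307.02 1.85 [ 50.3 -51.1]
idx row 206 306.98 5.08 [ 50.9 -54.3]
idx row 207 306.72 1.67 [ 50.9 -57.6]
idx row 208 306.25 1.76 [ 50.4 -61. ]
idx row 209 306.01 13.07 [ 50.4 -64.3]
idx row 210 306.0 8.22 [ 51.1 -67.4]
idx row 211 306.0 2.08 [ 51.8 -70.4]
mk row 210 306.35 2 z42: [ 52.1 -72.8] z25: [ 52. -64.]
mk row 211 305.86 4 z42: [ 51.5 -76.2] z25: [ 51.4 -67.5]
mk row 212 305.87 5 z42: [ 52.2 -79.2] z25: [ 52.1 -70.5]
mk row 213 305.93 5 z42: [ 53.1 -82.1] z25: [ 53.  -73.5]
mk row 214 305.54 6 z42: [ 52.7 -85.5] z25: [ 52.7 -76.9]
mk row 215 305.26 6 z42: [ 52.7 -88.7] z25: [ 52.6 -80.2]
mk row 216 304.81 5 z42: [ 52.2 -92. ] z25: [ 52.1 -83.6]
mk row 217 305.85 4 z42: [ 55.6 -94.2] z25: [ 55.6 -85.7]
```

Index is at 50.8 mm and the marker at 52.2 mm. I add 1.5 mm and hold.

```bash
echo '[[[0.0015, 0, 0], 0], [[0, 0, 0], 0], [[0, 0, 0], 0], [[0, 0, 0], 0]]' | python3 nudge.py >/dev/null;python3 where.py; python3 fine.py | awk '/idx/||/row 21[1-5]/'
```

```text
t 10.6 bench TCP mm [55.4 -0.2 60.3] yaw err -0.0004 q [-0.4   0.48  0.04  2.02 -0.03  0.64  0.  ] F bench [-3.7 -1.9 -0.5] w 0.8016790876052544 gf 1.95900097489357
idx row 200 309.04 2.06 [ 52.2 -33.8]
idx row 201 308.93 2.16 [ 52.6 -37.1]
idx row 202 308.63 1.71 [ 52.6 -40.4]
idx row 203 308.11 7.94 [ 51.8 -44. ]
idx row 204 308.0 3.24 [ 52.3 -47.2]
idx row 205 307.58 0.25 [ 51.8 -50.7]
idx row 206 307.17 1.77 [ 51.4 -54.1]
idx row 207 307.01 26.67 [ 51.7 -57.3]
idx row 208 306.87 2.88 [ 52.  -60.5]
idx row 209 306.41 0.76 [ 51.5 -64. ]
idx row 210 306.0 0.71 [ 51.1 -67.4]
idx row 211 306.0 0.34 [ 51.8 -70.4]
mk row 211 305.87 4 z42: [ 51.5 -76.2] z25: [ 51.4 -67.4]
mk row 212 305.93 5 z42: [ 52.4 -79.1] z25: [ 52.3 -70.5]
mk row 213 306.03 5 z42: [ 53.3 -82.1] z25: [ 53.3 -73.4]
mk row 214 305.57 6 z42: [ 52.8 -85.4] z25: [ 52.8 -76.9]
mk row 215 305.22 6 z42: [ 52.6 -88.7] z25: [ 52.5 -80.2]
```

Index and marker now agree within about 0.5 mm, with 3.7 N on the cross-bar. I close the fingers.

```bash
echo '[[[0, 0, 0], 0], [[0, 0, 0], 0], [[0, 0, 0], 0], [[0, 0, 0], 0], [[0, 0, 0], 0], [[0, 0, 0], 0], [[0, 0, 0], 0], [[0, 0, 0], 0]]' | python3 nudge.py 0.0 >/dev/null;python3 where.py; python3 fine.py | awk '/idx/||/row 21[1-5]/'; python3 where.py; python3 meas.py pics/s6.png
```

```text
t 11.8 bench TCP mm [55.6 -2.  61.2] yaw err -0.0001 q [-0.4   0.48  0.04  2.02 -0.03  0.64  0.  ] F bench [-3.4 -6.4  3.4] w 0.37432659506652505 gf 63.56493226485327
idx row 200 309.1 2.14 [ 52.4 -33.8]
idx row 201 309.0 2.99 [ 52.8 -37. ]
idx row 202 308.57 1.4 [ 52.4 -40.5]
idx row 203 308.11 4.4 [ 51.8 -44. ]
idx row 204 308.09 1.18 [ 52.5 -47.1]
idx row 205 307.67 1.04 [ 52.1 -50.6]
idx row 206 307.23 2.85 [ 51.6 -54. ]
idx row 207 307.04 9.05 [ 51.8 -57.3]
idx row 208 307.04 2.11 [ 52.5 -60.4]
idx row 209 306.57 0.49 [ 51.9 -63.8]
idx row 211 306.0 0.27 [ 51.8 -70.4]
mk row 211 306.05 3 z42: [ 52. -76.] z25: [ 51.9 -67.3]
mk row 212 305.85 5 z42: [ 52.2 -79.2] z25: [ 52.1 -70.5]
mk row 213 306.1 5 z42: [ 53.5 -82. ] z25: [ 53.5 -73.4]
mk row 214 305.53 6 z42: [ 52.7 -85.5] z25: [ 52.6 -76.9]
mk row 215 305.67 6 z42: [ 53.8 -88.3] z25: [ 53.7 -79.8]
t 12.0 bench TCP mm [55.6 -2.  61.1] yaw err -0.0001 q [-0.4   0.48  0.04  2.02 -0.03  0.64  0.  ] F bench [-3.9 -7.1  3.5] w 0.36990312045760515 gf 63.564448985271156
[('red', np.float64(305.8), np.float64(213.45), 32), ('blue', np.float64(230.73), np.float64(158.92), 44), ('yel', np.float64(307.13), np.float64(207.08), 5)] [('red', [305.62, 213.81], [303, 210, 6, 8, 37]), ('blue', [230.78, 159.18], [227, 155, 9, 9, 50])]
index bench x,y [ 0.0520802  -0.05694162]
mark bench x,y [ 0.05299952 -0.07753202]
```

View pics/s6.png

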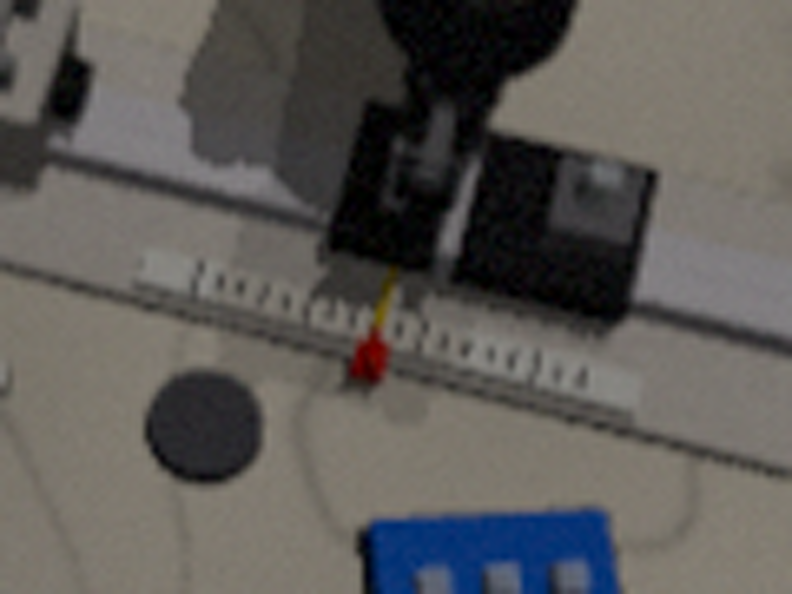

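The index meets the marker at crop (375,335). The grip has stopped at about 31–34 mm with 63 N on the pads, the paddle is still down and the marker hasn't moved. I'm handing in.

```bash
python3 -c "
from cell import bot
print(bot.job_done())"
```

```text
the job is handed in; nothing more can be done
None
```

I pressed the lever fully down, drew the leg until its index was within about 1 mm of the marker by camera, then squeezed the cam lever closed and handed in at about 12 s, still pinching at 63 N; no verdict came back.

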